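# Cap the tubes and wedge up the tilting tray

### The arm

A 6-joint arm with a two-finger parallel gripper is mounted at the origin on the work surface. World frame = base frame: x ahead of the robot, y to its left, z up, the work surface at z = 0. Lengths are in mm, angles in rad, forces in N, time in s.
With the tool pointing down it reaches from about 325 to 775 mm from the base axis. Payload 5.5 kg.
Tool frame: the origin (TCP) lies at the very end of the fingers, on their centre line; the grasp point (between the pads) lies 19 mm behind it (grip_depth is the x of the grasp point in the tool frame, in mm); x points along the fingers, y is the direction in which the jaws open and shut, and the axes are right-handed (so a half turn about x gives the same grasp; the last joint's range is limited). The gripper opens to 85 mm and grips with 20 to 120 N. Pads are 22 mm wide; open, the fingers measure 114 mm over their backs; the gripper's body (76 mm by 85 mm) begins 54 mm behind the grasp point. The pads swing forward as they close: fully open they stand 13 mm farther back than shut.
Start: joints at [1.195, 0.091, 1.231, -0, 1.82, -0.057], TCP at [188.061, 569.78, 231.275] pointing down, gripper open.
Joint ranges: [-2.87, 2.87], [-0.86, 2.18], [0.17, 2.46], [-1.51, 4.65], [0.06, 2.69], [-2.65, 2.65]. Speed limits (rad/s): [2.57, 2.57, 3.01, 3.14, 3.14, 3.14].

### API

Orientations are given as a 3x3 rotation matrix whose columns are the frame's x, y, z axes.
In Python, from workcell import get_state, camera, calibration, sign_off, spot_in, pinpoint, grip_depth gives the robot as it stands. The module is installed in compiled form; this text tells all that it offers.
- The arm moves only by the tool send_rows, never from a script. Its argument "commands" is a list of rows, each a list of 3 entries, a list of its own where there are three numbers: the opening, from -1 (shut) to 1 (fully open), then the shift along the tool's x, y, z in mm, then the turn about the tool's x in degrees. A call has 1 to 8 rows; each row shifts and turns the commanded pose from where the row before left it, along the tool's axes as they then stand; what a row does not reach is not made up. A row lasts 1/12 s, in which the tool goes at most 41.7 mm and 7.16 degrees, less where a joint would pass 70% of its speed; a pose out of reach is approached as far as the arm can. A call is refused whole if a number of a shift passes 41.7 or a number of a turn 7.16, either way. A call with a gripper value outside its range is refused whole. The fingers move at their own pace and stop on an object; "force" is the grip in N (left out, the last holds). Time passes only in rows, so rows that do not move let the fingers close. It gives the time, the measured TCP pose, the force and the opening at its end, in the units of the state.
- get_state(): the state, without advancing time (a new reading comes with each control period).
- camera(name): name is "scene" or "top" or "wrist"; returns (picture, depth): 480x640x3 uint8, red, green, blue; 480x640 float32, mm along the optical axis (not along the pixel's ray), 0 where there is no reading.
- calibration(name): a dict with "fovy" (degrees; the focal length in pixels is half the picture's height over the tangent of half this angle, whatever the lens; pixels are square), "cx", "cy" (the principal point, pixels), "k1" (the pictures are not rectified: a ray, as slopes to the right and down, at radius r is drawn at 1 + k1 r^2 times it, then the intrinsics apply), "R" (3x3) and "t" (3): a world point X has camera coordinates R X + t. Camera axes: x right, y down, z forward; pixel columns grow to the right and rows downward; lengths in mm; the calibration is good to about 2 mm. A picture is of the moment at which its call begins: read the wrist's pose just before it. calibration takes no time and is no camera call; for the wrist camera it gives the pose at the moment of the call.
- sign_off(): hands the job in, once; it reports no verdict.
Trained networks look in the newest picture that a camera, given by its name, has taken for a name from the list of things; names that differ only in an ending like _2 or _b are one class to them, and where a whole thing is asked for, a point or a joint stands for the part that bears it (a point fixed in the world has none). Each returns a list of dicts, best first, with "p" (0 to 1); they miss things now and then, are a little off and sometimes report something else, mostly with a low value. They report only what shows in the picture. A call takes as long as a camera call.
- spot_in(camera, name): "at" ([x, y, z] in mm, in the coordinates of the camera as it stood for that picture, good to about 4 mm: the middle of the surface that is visible of it).
- pinpoint(camera, name): "at" ([x, y, z] in mm, in the coordinates of the camera as it stood for that picture, good to about 4 mm: a listed point, or the origin of a listed thing).
The state is a dict: "t": time; "q": joint angles; "dq": joint speeds; "effort": joint torques, N m; "tool_pos": TCP position; "eef_rot": TCP orientation; "force": force on the tool from outside, world axes, zero at the start; "moment": the same for the moment, N m; "grip_width": opening from 0.0 (shut) to 1.0 (fully open).
Only numpy, scipy, OpenCV 4.12 (cv2) and the standard library are available. Lean on these libraries where they do the work, as an engineer would, in place of code of your own. Each camera call takes 0.05 s, during which the arm holds its last target.

### The job

Press both red caps fully down onto their tubes while the blue tray is still lying on its rests. Then take the orange wedge by its upright block and push it, flat on the metal base plate and thin end first, squarely under the middle of the tray's front edge until that edge has just lifted, about 5 mm clear of its two black rests (the edge is then over the wedge's black line). Finish while still holding the wedge there, with the robot itself clear of the tray, and leave the tip box and the two jars where they are.

Things in the scene. Friction and masses are not known exactly. Their poses are not given: they have to be found in the camera images.
- base_plate: Fixed bare-metal plate, 310 (x) by 150 (y) by 10 mm thick. Origin on the bench under the middle of the tray's front edge; x points level from that edge to the tray's hinge. Runs from x -135 to +175 mm; in front of the tray (x < 0) it is a free apron, top at z 10 mm. Two black rests, 10 mm tall, 14 mm wide, carry the edge at y -58 and +58 mm; the gap between and behind them is free.
- tilt_tray (a joint): Tilt of the blue tray (about 0.5 kg), rad: 0 = lying on the rests, grows as the front edge rises. Hinge along the base plate's y at x 150 mm, z 25 mm; turns freely, falls back by its weight. Tray 134 mm wide (y), 150 mm long, floor's top 34 mm and walls 45 mm above the bench; a grey block under the tubes up to 56 mm.
- front_edge (a point): Middle of the tray's front edge, at the very bottom of its rounded 10 mm thick blue rim bar (134 mm long along the base plate's y). 20 mm above the bench, so 10 mm above the base plate, with the tray down; 25 mm above the bench when lifted by 5 mm. A white tick on the tray marks the middle. Axes are the tray's: x to the hinge.
- cap_left (a joint): How far the red cap on the tube at +y of the base plate is pressed, m: 0 = fully up, 0.010 = fully home (skirt against the black collar of the tube). Starts part way; held by friction, moves only under about 5 N and stays where it is left.
- cap_right (a joint): The same for the red cap on the tube at -y of the base plate.
- cap_left_top (a point): Centre of the flat top of the left cap (diameter 25 mm, 15 mm tall), at x 80, y +35 mm of the base plate; 97 mm above the bench at joint 0, 87 mm when home. Nothing but the tube stands within 40 mm of it at that height; the caps are 70 mm apart.
- cap_right_top (a point): Centre of the flat top of the right cap, the same size, at x 80, y -35 mm of the base plate.
- wedge: Loose orange wedge, 130 g, 104 mm long (x), 36 wide (y). Origin: centre of underside; x points to the thin end. Slope from thin end (x +52, 4 mm thick) to x -27 (24 thick), 1 in 4; behind it a grip block, 36 wide, 25 long, 55 tall. Black line at x +9. Flat on the plate, it touches the tray's edge with the thin end 23 mm past it and lifts it 5 mm at 43 mm past; each further 4 mm lifts 1 mm.
- wedge_tip (a point): Middle of the thin end, at its bottom edge; axes as wedge.
- wedge_grip (a point): In the middle of the grip block, 40 mm above the wedge's underside (15 mm below the block's top), x -39.5 mm; grip across the 36 mm width (wedge's y). Axes as wedge.
- tip_box: Bystander: loose pipette-tip box, blue with a clear lid, 82 x 62 x 46 mm, origin centre of underside.
- amber_jar: Bystander: amber jar, 50 mm diameter, 72 mm tall, origin centre of underside.
- specimen_pot: Bystander: white specimen pot with yellow lid, 54 mm diameter, 65 mm tall, origin centre of underside.

How it is judged (in metres and radians):
On the way, in this order (a step that is already met when the one before it is completed fails the run):
1. both caps are fully home while the tray still lies on its rests (value of joint each of cap_left, cap_right above 0.0085 m and value of joint tilt_tray below 0.005 rad), for 0.2 s.
2. the gripped wedge lifts the tray's front edge (contact force between the fingers and wedge above 1 N and contact force between wedge and tilt_tray above 0.5 N and z of front_edge in the frame of base_plate above 0.0215 m), for 0.2 s.
At the end, for the whole second after the job is handed in: Caps pressed 8.5+ of 10 mm; front edge 2.5-8 mm above rest, borne by the wedge (>0.5 N), untouched by the robot; wedge at rest, flat on the plate (<0.08 rad, <3 mm), tip under the tray within 20 mm of its middle, square within 0.2 rad, held by the fingers (>1 N) (value of joint each of cap_left, cap_right above 0.0085 m and z of front_edge in the frame of base_plate between 0.0225 and 0.028 m and contact force between the fingers and wedge above 1 N and contact force between wedge and tilt_tray above 0.5 N and contact force between each of the arm, the fingers and tilt_tray below 0.2 N and y of wedge_tip in the frame of base_plate between -0.02 and 0.02 m and x of wedge_tip in the frame of base_plate above 0.02 m and z of wedge in the frame of base_plate below 0.013 m and angle between wedge's own z axis and vertical below 0.08 rad and angle between the x axis of wedge and the x axis of base_plate, either way round below 0.2 rad and linear speed of wedge below 0.02 m/s); the arm keeps its last pose, push and grip.
It fails at once if tip box moved more than 25 mm or tipped (distance of tip_box from where it was at the start of the episode above 0.025 m or angle between tip_box's own z axis and vertical above 0.4 rad).
It fails at once if amber jar moved more than 25 mm or tipped (distance of amber_jar from where it was at the start of the episode above 0.025 m or angle between amber_jar's own z axis and vertical above 0.4 rad).
It fails at once if specimen pot moved more than 25 mm or tipped (distance of specimen_pot from where it was at the start of the episode above 0.025 m or angle between specimen_pot's own z axis and vertical above 0.4 rad).
It also fails if it takes over 61 s, if anything falls off the work surface, if the arm or the gripper's body presses on something with over 40 N, if the wrist force passes 120 N, or if a joint passes its speed limit or range.

## Working session

There is one attempt and no reset: what is moved stays moved. The work goes in short steps, Python scripts to look and compute and a tool call to move; the robot and the scene stay as the last step left them, time stands still between calls to the robot, and variables do not carry over. Pictures are saved under pics/ and viewed, and the job is handed in when it is done.

Besides the shell and the picture viewer there is one more tool, called after "Emit:" as name([rows], argument=value, ...), one row to a line, values as JSON. send_rows: Moves the arm, as the interface text tells. Its arguments: {"type":"object","properties":{"commands":{"type":"array"},"force":{"type":"number"}},"required":["commands"]}

```bash
mkdir -p pics; cat > h.py <<'E'
from workcell import *
import numpy as np, cv2
def w(cal,p): return np.array(cal["R"]).T@(np.array(p)-np.array(cal["t"]))
def save(n,f): 
    im,d=camera(n); cv2.imwrite("pics/"+f,im[:,:,::-1]); return im,d
E
python3 - <<'E'
from h import *
np.set_printoptions(precision=2,suppress=True)
s=get_state(); print(s["t"],s["tool_pos"],s["eef_rot"],s["grip_width"],grip_depth,s["force"])
for n in ["scene","top"]:
    save(n,n+"1.png"); c=calibration(n)
    print(n,c["fovy"],c["k1"],np.array(c["R"]).tolist(),c["t"])
    for k in ["base_plate","front_edge","cap_left_top","cap_right_top","wedge","wedge_tip","wedge_grip","tip_box","amber_jar","specimen_pot"]:
        print(k,[(round(float(r["p"]),2),w(c,r["at"]).round(1)) for r in pinpoint(n,k)][:3])
print(get_state()["t"])
E
```

```text
0.0 [187.97 569.49 230.13] [[-0.    0.31  0.95]
 [-0.    0.95 -0.31]
 [-1.   -0.   -0.  ]] 0.9957206334191188 -18.700000000000003 [-0.21 -0.09  0.33]
scene 50.34046659052772 -0.1331604103736377 [[0.8626685742458698, 0.5057693093547553, -0.0005802787362319185], [0.4220368224731249, -0.7204810660973344, -0.5502653486019596], [-0.27872540516678096, 0.47445172474137104, -0.83498964628584]] [-496.14 -175.64 1454.95]
base_plate [(0.81, array([578. , -17.9,  -1.7])), (0.36, array([714.6, 337.1,  -7.1]))]
front_edge [(0.92, array([576.1, -16.3,  19.1]))]
cap_left_top [(0.68, array([578.9, -18.7,  -2. ])), (0.66, array([653.7,  22.7, 101.7]))]
cap_right_top [(0.54, array([661.4, -49.6,  95.7]))]
wedge [(0.87, array([462.9, 282.7,  -2.7]))]
wedge_tip [(0.82, array([509.3, 252.2,   0.2]))]
wedge_grip [(0.93, array([430.6, 298.6,  42.1]))]
tip_box [(0.98, array([ 496.9, -283.8,   -2.4]))]
amber_jar [(0.62, array([716.9, 342.1,  -1.4]))]
specimen_pot [(0.68, array([ 738.2, -357.8,    0.4]))]
top 46.694442516640166 -0.12832722026874321 [[-0.006101798682219607, -0.9999805437826456, -0.0012961901891426649], [-0.9828755385199368, 0.0062361430011714895, -0.1841651060858523], [0.18416960615689543, 0.00015025522855236553, -0.9828944671689736]] [  11.32  604.34 1042.84]
base_plate [(0.65, array([580.1, -22.2,  -5.8]))]
front_edge [(0.79, array([577.5, -19.5,  24.6])), (0.15, array([464.8, 282.2,  -4.7]))]
cap_left_top [(0.44, array([652.5,  15.1,  94.8]))]
cap_right_top [(0.49, array([660.7, -47.8,  91.6]))]
wedge [(0.92, array([464.2, 282.6,  -2.5]))]
wedge_tip [(0.78, array([511. , 254.5,  -1.2]))]
wedge_grip [(0.81, array([430.5, 298.9,  41.1]))]
tip_box [(0.23, array([576.2, -19.8,  -5.4]))]
amber_jar [(0.94, array([717.2, 340.5,  -8. ]))]
specimen_pot []
1.1
```

View pics/scene1.png

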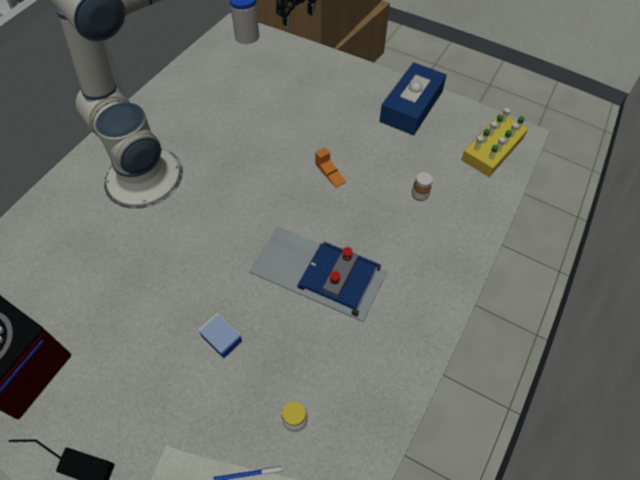

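View pics/top1.png

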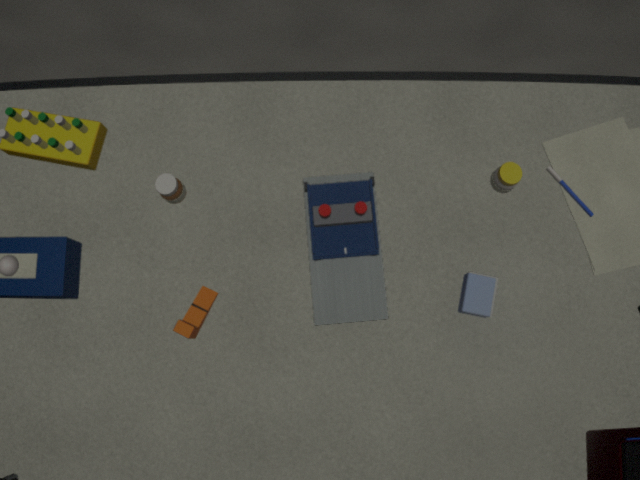

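Emit:
send_rows([
  [-1,[0,0,0],-5.75],
  [-1,[0,0,0],-5.75],
  [-1,[0,0,0],-5.75],
  [-1,[0,0,0],-5.75],
])

```text
t: 1.43
tool_pos: [188.1, 569.8, 231.3]
eef_rot: [[-0.0, -0.087, 0.996], [-0.0, 0.996, 0.087], [-1.0, -0.0, -0.0]]
force: [-0.2, -0.4, 1.1]
grip_width: 0.452
```

Emit:
send_rows([
  [-1,[0,-35,20],0],
  [-1,[0,-35,20],0],
  [-1,[0,-35,20],0],
  [-1,[0,-35,20],0],
  [-1,[0,-35,20],0],
  [-1,[0,-35,20],0],
  [-1,[0,-35,20],0],
  [-1,[0,-35,20],0],
])

```text
t: 2.1
tool_pos: [371.3, 302.2, 231.5]
eef_rot: [[0.001, -0.083, 0.997], [0.0, 0.997, 0.083], [-1.0, 0.0, 0.001]]
force: [0.0, 1.3, 0.1]
grip_width: 0.001
```

Emit:
send_rows([
  [-1,[0,-35,20],0],
  [-1,[0,-35,20],0],
  [-1,[0,-35,20],0],
  [-1,[0,-35,20],0],
  [-1,[0,-35,20],0],
  [-1,[0,-35,20],0],
  [-1,[0,-35,20],0],
  [-1,[0,-35,20],0],
])

```text
t: 2.77
tool_pos: [554.0, 36.2, 231.5]
eef_rot: [[0.001, -0.082, 0.997], [0.0, 0.997, 0.082], [-1.0, 0.0, 0.001]]
force: [-0.0, 0.8, 0.5]
grip_width: 0.002
```

```bash
python3 - <<'E'
from h import *
np.set_printoptions(precision=2,suppress=True)
s=get_state(); print(s["t"],s["tool_pos"],s["eef_rot"],s["grip_width"],s["force"])
c=calibration("wrist"); R=np.array(c["R"]); print(c["fovy"],c["k1"],c["cx"],c["cy"],R,-R.T@np.array(c["t"]))
save("wrist","w1.png")
for k in ["front_edge","cap_left_top","cap_right_top"]:
        print(k,[(round(float(r["p"]),2),w(c,r["at"]).round(1)) for r in pinpoint("wrist",k)][:3])
E
```

```text
2.7667 [554.    36.16 231.53] [[ 0.   -0.08  1.  ]
 [ 0.    1.    0.08]
 [-1.    0.    0.  ]] 0.001801892121998753 [-0.01  0.76  0.46]
65.76181373224544 0.00013285889586464643 315.7311464689903 234.02070301818839 [[-0.08  1.   -0.  ]
 [ 0.95  0.08  0.31]
 [ 0.31  0.03 -0.95]] [475.64  30.74 373.98]
front_edge [(0.65, array([574.7, -22.7,  15.6]))]
cap_left_top [(0.48, array([652.3,  21. ,  94.6]))]
cap_right_top [(0.57, array([659.9, -46. ,  92.2]))]
```

View pics/w1.png

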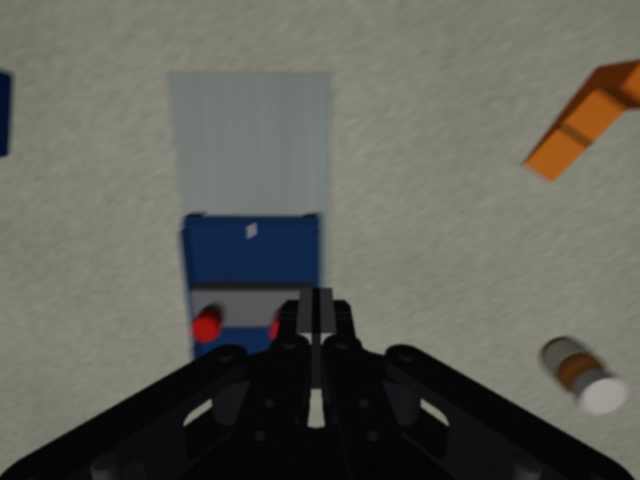

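```bash
cat >> h.py <<'E'
def ray(c,u,v,z):
    f=240/np.tan(np.radians(c["fovy"])/2); x=np.array([(u-c["cx"])/f,(v-c["cy"])/f])
    p=cv2.undistortPoints(np.array([[[float(u),float(v)]]]),np.array([[f,0,c["cx"]],[0,f,c["cy"]],[0,0,1.]]),np.array([c["k1"],0,0,0.])).ravel()
    R=np.array(c["R"]); o=-R.T@np.array(c["t"]); d=R.T@np.array([*p,1]); return o+d*(z-o[2])/d[2]
E
python3 - <<'E'
from h import *
np.set_printoptions(precision=1,suppress=True)
c=calibration("wrist")
for u,v,z in [(168,72,10),(330,72,10),(186,216,26),(319,215,26),(252,230,34),(207,326,93)]: print(ray(c,u,v,z))
im,d=camera("wrist")
c=calibration("top"); im,d=save("top","top2.png")
hsv=cv2.cvtColor(im,cv2.COLOR_RGB2HSV); m=((hsv[...,0]<6)|(hsv[...,0]>174))&(hsv[...,1]>170)
n,l,st,ce=cv2.connectedComponentsWithStats(m.astype(np.uint8))
for i in range(1,n):
  if st[i,4]>30: print(st[i],ce[i],ray(c,*ce[i],90))
crop=cv2.resize(im[150:340,290:400],None,fx=4,fy=3.1); cv2.imwrite("pics/crop.png",crop[:,:,::-1])
E
```

```text
[ 449.7 -103.8   10. ]
[437.9  41.8  10. ]
[578.6 -85.6  26. ]
[567.2  42.6  26. ]
[585.1 -20.3  34. ]
[655.8 -47.4  93. ]
[595 428  45  52 674] [613.4 455.1] [ 179.2 -523.2   90. ]
```

View pics/crop.png

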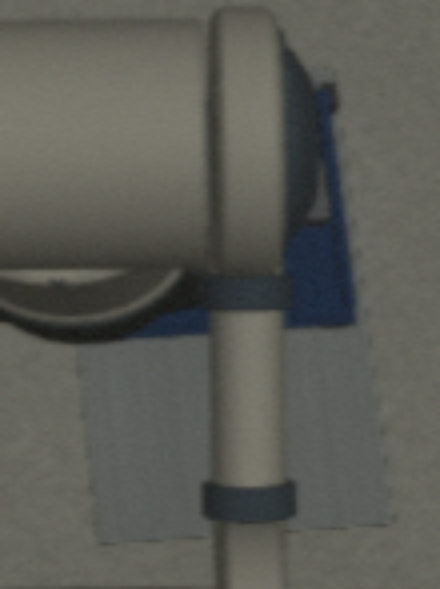

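```bash
python3 - <<'E'
from h import *
np.set_printoptions(precision=1,suppress=True)
for n in ["top","scene"]:
  c=calibration(n); im=cv2.imread(f"pics/{n}1.png")[:,:,::-1].copy()
  hsv=cv2.cvtColor(im,cv2.COLOR_RGB2HSV); m=((hsv[...,0]<5)|(hsv[...,0]>174))&(hsv[...,1]>170)&(hsv[...,2]>90)
  k,l,st,ce=cv2.connectedComponentsWithStats(m.astype(np.uint8))
  for i in range(1,k):
    if st[i,4]>15: print(n,st[i],ce[i],ray(c,*ce[i],88))
  print([ray(c,u,v,10) for u,v in ([(315,325),(388,320)] if n=="top" else [(250,268),(280,229)])])
E
```

```text
top [355 202  12  11  97] [360.4 207.2] [660.5 -50.   88. ]
top [319 205  11  11  95] [324.3 209.9] [655.5  19.9  88. ]
[array([437.1,  40.5,  10. ]), array([ 446. , -106.5,   10. ])]
scene [343 248   9   8  62] [347.  251.7] [652.4  22.4  88. ]
scene [330 272  10   9  69] [334.7 275.7] [658.7 -49.2  88. ]
[array([446.5, -98.2,  10. ]), array([448. ,  39.6,  10. ])]
```

Emit:
send_rows([
  [-1,[20,-5,20],0],
  [-1,[20,-5,20],0],
  [-1,[20,-5,20],0],
  [-1,[20,-5,20],0],
  [-1,[20,-4,18],0],
  [-1,[0,0,0],0],
  [-1,[0,0,0],0],
])

```text
t: 3.65
tool_pos: [651.8, 23.8, 129.3]
eef_rot: [[-0.004, -0.084, 0.996], [0.0, 0.996, 0.084], [-1.0, 0.001, -0.004]]
force: [-0.5, 0.9, 0.5]
grip_width: 0.001
```

Emit:
send_rows([
  [-1,[14,-3,2],0],
  [-1,[14,0,0],0],
  [-1,[3,0,0],0],
  [-1,[3,0,0],0],
  [-1,[2,0,0],0],
])

```text
t: 4.07
tool_pos: [654.4, 19.6, 95.5]
eef_rot: [[-0.001, -0.083, 0.997], [0.0, 0.997, 0.083], [-1.0, 0.0, -0.001]]
force: [-3.8, -0.7, 5.3]
grip_width: 0.0
```

```bash
python3 - <<'E'
from h import *
save("scene","scene3.png")
im=cv2.imread("pics/scene3.png")[180:330,240:420]; cv2.imwrite("pics/s3c.png",cv2.resize(im,None,fx=4,fy=4,interpolation=2))
E
```

```text
(no output)
```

View pics/s3c.png

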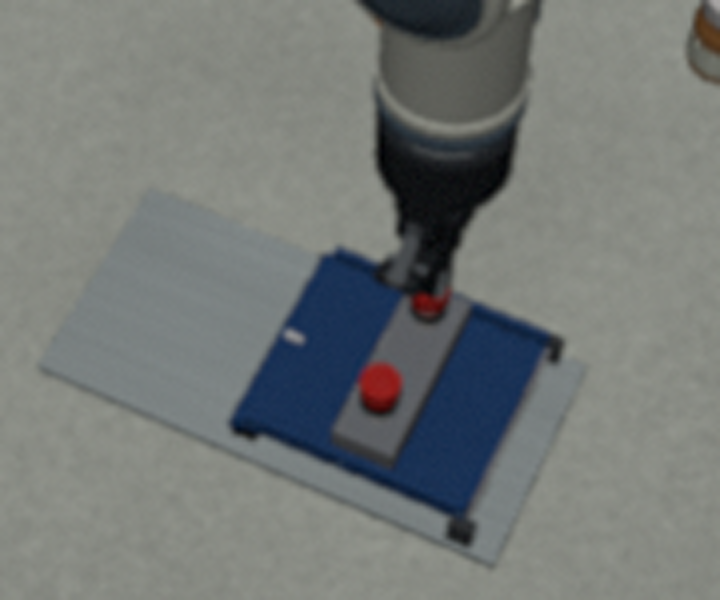

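Emit:
send_rows([
  [-1,[1.5,0,0],0],
  [-1,[1.5,0,0],0],
  [-1,[1.5,0,0],0],
  [-1,[1.5,0,0],0],
  [-1,[0,0,0],0],
])

```text
t: 4.53
tool_pos: [655.2, 19.5, 90.3]
eef_rot: [[0.001, -0.083, 0.997], [0.0, 0.997, 0.083], [-1.0, 0.0, 0.001]]
force: [-3.7, 0.3, 5.0]
grip_width: -0.0
```

Emit:
send_rows([
  [-1,[1,0,0],0],
  [-1,[1,0,0],0],
  [-1,[0,0,0],0],
])

```text
t: 4.78
tool_pos: [655.2, 19.5, 88.0]
eef_rot: [[0.001, -0.083, 0.997], [0.0, 0.997, 0.083], [-1.0, 0.0, 0.001]]
force: [-3.4, -0.1, 4.5]
grip_width: 0.002
```

Emit:
send_rows([
  [-1,[1,0,0],0],
  [-1,[1,0,0],0],
  [-1,[0,0,0],0],
])

```text
t: 5.03
tool_pos: [655.3, 19.5, 87.0]
eef_rot: [[0.001, -0.083, 0.997], [0.0, 0.997, 0.083], [-1.0, -0.0, 0.001]]
force: [-5.0, -0.1, 8.7]
grip_width: -0.001
```

Emit:
send_rows([
  [-1,[1,0,0],0],
  [-1,[0,0,0],0],
])

```text
t: 5.2
tool_pos: [655.3, 19.5, 87.0]
eef_rot: [[0.002, -0.083, 0.997], [0.0, 0.997, 0.083], [-1.0, -0.0, 0.002]]
force: [-8.0, 0.6, 10.8]
grip_width: -0.001
```

Left cap stopped at 87.0 mm with force rising: home. Now the right one.

Emit:
send_rows([
  [-1,[-25,0,0],0],
  [-1,[-5,-10,0],0],
  [-1,[0,-30,0],0],
  [-1,[0,-29,0],0],
  [-1,[5,0,0],0],
  [-1,[12,0,0],0],
  [-1,[4,0,0],0],
  [-1,[2,0,0],0],
])

```text
t: 5.87
tool_pos: [660.5, -49.7, 89.9]
eef_rot: [[-0.001, -0.082, 0.997], [-0.001, 0.997, 0.082], [-1.0, -0.001, -0.001]]
force: [-0.2, -2.7, 4.1]
grip_width: -0.001
```

Emit:
send_rows([
  [-1,[1.5,0,0],0],
  [-1,[1.5,0,0],0],
  [-1,[1,0,0],0],
  [-1,[1,0,0],0],
  [-1,[0,0,0],0],
])

```text
t: 6.28
tool_pos: [660.9, -49.0, 87.1]
eef_rot: [[0.001, -0.083, 0.997], [-0.001, 0.997, 0.083], [-1.0, -0.001, 0.001]]
force: [-1.5, -1.9, 3.9]
grip_width: 0.003
```

Emit:
send_rows([
  [-1,[1,0,0],0],
  [-1,[1,0,0],0],
  [-1,[1,0,0],0],
  [-1,[0,0,0],0],
  [-1,[0,0,0],0],
])

```text
t: 6.7
tool_pos: [661.0, -49.1, 86.9]
eef_rot: [[0.002, -0.083, 0.997], [-0.001, 0.997, 0.083], [-1.0, -0.001, 0.002]]
force: [-6.9, -2.5, 14.5]
grip_width: 0.001
```

Both stop at 87 mm. Lift and verify, heading toward the wedge.

Emit:
send_rows([
  [-1,[-40,0,0],0],
  [-1,[-40,0,0],0],
  [0,[-20,30,-25],0],
  [1,[0,35,-22],0],
  [1,[0,35,-22],0],
  [1,[0,35,-22],0],
  [1,[0,35,-22],0],
  [1,[0,35,-22],0],
])

```text
t: 7.37
tool_pos: [508.8, 144.8, 181.7]
eef_rot: [[-0.001, -0.084, 0.996], [0.001, 0.996, 0.084], [-1.0, 0.001, -0.001]]
force: [0.6, -0.1, -0.5]
grip_width: 0.847
```

Emit:
send_rows([
  [1,[0,30,-22],0],
  [1,[0,30,-20],5.8],
  [1,[0,25,-10],5.8],
  [1,[0,20,0],5.8],
  [1,[0,0,0],5.8],
  [1,[0,0,0],5.8],
  [1,[0,0,0],5.8],
  [1,[0,0,0],0],
])

```text
t: 8.03
tool_pos: [455.9, 244.9, 181.7]
eef_rot: [[-0.001, 0.502, 0.865], [0.001, 0.865, -0.502], [-1.0, -0.0, -0.001]]
force: [1.2, -0.6, 0.1]
grip_width: 1.002
```

```bash
python3 - <<'E'
from h import *
np.set_printoptions(precision=2,suppress=True)
s=get_state(); print(s["t"],s["tool_pos"],s["eef_rot"],s["grip_width"],s["force"])
c=calibration("wrist"); save("wrist","w2.png")
for k in ["wedge","wedge_tip","wedge_grip"]:
        print(k,[(round(float(r["p"]),2),w(c,r["at"]).round(1)) for r in pinpoint("wrist",k)][:3])
save("scene","scene4.png")
im=cv2.imread("pics/scene4.png")[120:330,240:420]; cv2.imwrite("pics/s4c.png",cv2.resize(im,None,fx=2.8,fy=2.8,interpolation=2))
cs=calibration("scene")
for k in ["cap_left_top","cap_right_top"]:
        print(k,[(round(float(r["p"]),2),w(cs,r["at"]).round(1)) for r in pinpoint("scene",k)][:3])
E
```

```text
8.0333 [455.92 244.91 181.7 ] [[-0.    0.5   0.86]
 [ 0.    0.86 -0.5 ]
 [-1.   -0.   -0.  ]] 1.0023810741643466 [ 1.16 -0.58  0.06]
wedge [(0.72, array([465.1, 283.3,  -1.8]))]
wedge_tip [(0.41, array([715.2, 340. ,   2.3]))]
wedge_grip [(0.95, array([428.2, 297.1,  40.3]))]
cap_left_top [(0.45, array([656.1,  19.4,  88.4]))]
cap_right_top [(0.6, array([657.2, -49.9,  91.2])), (0.38, array([ 738.1, -358.5,   -1.3]))]
```

View pics/w2.png

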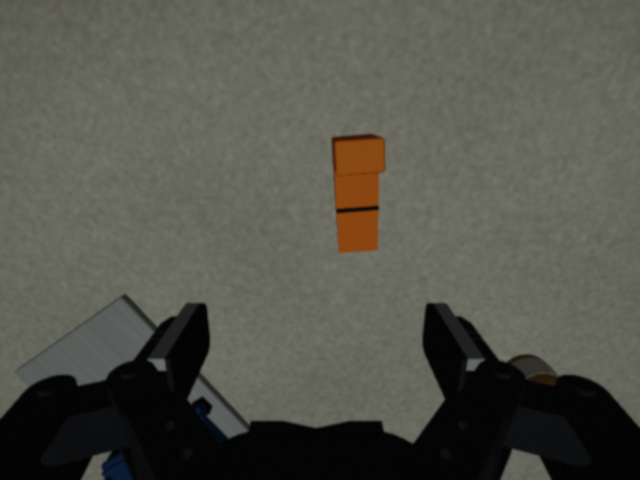

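View pics/s4c.png

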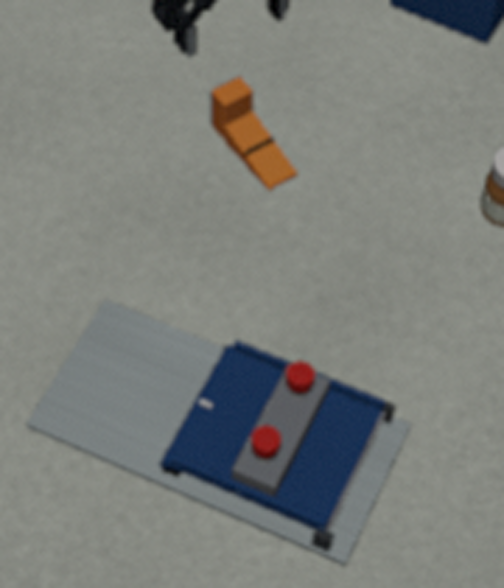

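```bash
python3 - <<'E'
from h import *
np.set_printoptions(precision=1,suppress=True)
c=calibration("wrist")
P=[ray(c,*a) for a in [(339,252,4),(378,249,4),(336,211,14.75),(379,208,14.75),(335,175,55),(384,173,55),(332,138,55),(380,135,55)]]
for p in P: print(p)
t=(P[0]+P[1])/2; b=sum(P[4:])/4; d=(t-b)[:2]; print(t,b,np.linalg.norm(d),np.arctan2(d[1],d[0]))
for i in (0,2,4,6): e=P[i+1]-P[i]; print(np.linalg.norm(e), np.arctan2(-e[0],e[1]))
im=cv2.imread("pics/w2.png")[100:290,280:440]; cv2.imwrite("pics/w2c.png",cv2.resize(im,None,fx=3.1,fy=3.1,interpolation=2))
E
```

```text
[504.4 242.3   4. ]
[519.7 274.8   4. ]
[466.2 259.7  14.8]
[482.3 292.9  14.8]
[432.2 275.3  55. ]
[448.7 306.8  55. ]
[408.4 286.1  55. ]
[423.5 316.4  55. ]
[512.  258.6   4. ] [428.2 296.2  55. ] 91.88372937937737 -0.42130891494288464
35.94322294544991 -0.44048480501564125
36.948625819249834 -0.45079506431170707
35.53421416236478 -0.48190390926490256
33.77678996937389 -0.46217839354542484
```

View pics/w2c.png

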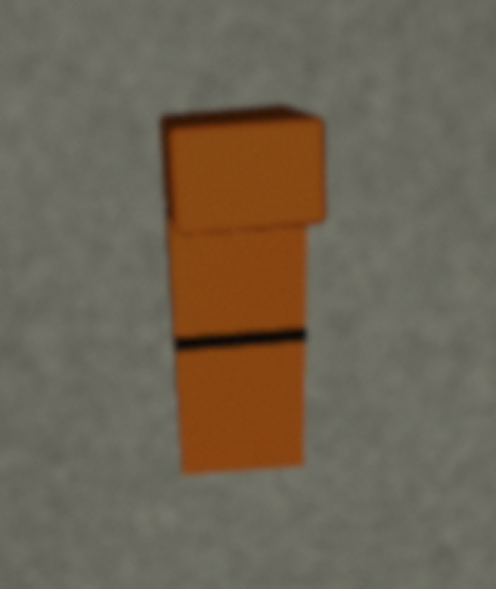

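Emit:
send_rows([
  [1,[0,0,0],-4],
  [1,[20,18,-24],0],
  [1,[30,17.5,-23],0],
  [1,[25,0,0],0],
  [1,[10,0,0],0],
  [1,[0,0,0],0],
  [1,[0,0,0],0],
])

```text
t: 8.97
tool_pos: [430.4, 295.9, 97.7]
eef_rot: [[-0.0, 0.44, 0.898], [-0.0, 0.898, -0.44], [-1.0, -0.0, 0.0]]
force: [0.3, -0.4, -0.4]
grip_width: 1.002
```

```bash
python3 - <<'E'
from h import *
np.set_printoptions(precision=3,suppress=True)
s=get_state(); print(s["t"],s["tool_pos"],s["eef_rot"],s["grip_width"],s["force"])
c=calibration("wrist"); save("wrist","w3.png")
print([(round(float(r["p"]),2),w(c,r["at"]).round(1)) for r in pinpoint("wrist","wedge_grip")][:3])
E
```

```text
8.9667 [430.404 295.893  97.699] [[-0.     0.44   0.898]
 [-0.     0.898 -0.44 ]
 [-1.    -0.     0.   ]] 1.0020345249869231 [ 0.261 -0.396 -0.361]
[(0.75, array([462.5, 287.3,  -1.1])), (0.61, array([432.1, 298.7,  39.4]))]
```

View pics/w3.png

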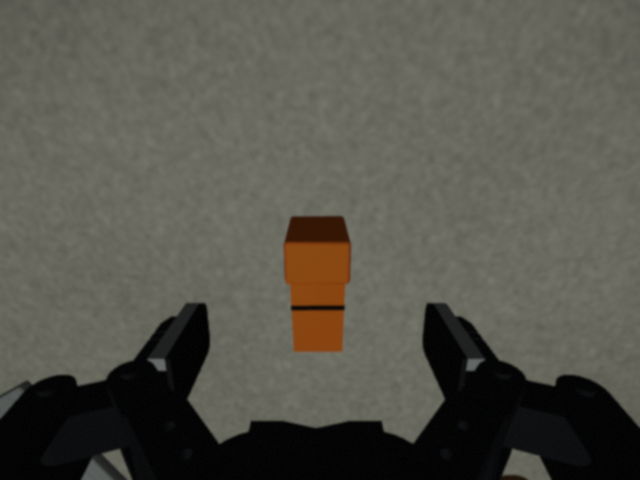

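```bash
python3 - <<'E'
from h import *
np.set_printoptions(precision=1,suppress=True)
c=calibration("wrist")
P=[ray(c,*a) for a in [(286,283,55),(349,283,55),(288,241,55),(350,241,55),(293,351,4),(342,350,4)]]
for p in P: print(p)
print(sum(P[:4])/4,(P[4]+P[5])/2)
E
```

```text
[433.7 278.3  55. ]
[449.1 309.5  55. ]
[412.4 290.6  55. ]
[426.9 320.2  55. ]
[505.8 242.4   4. ]
[521.2 275.8   4. ]
[430.5 299.6  55. ] [513.5 259.1   4. ]
```

Emit:
send_rows([
  [1,[20,2.5,-1],0],
  [1,[25,0,0],0],
  [1,[20,0,0],0],
  [1,[10,0,0],0],
  [1,[2,0,0],0],
  [1,[0,0,0],0],
  [-1,[0,0,0],0],
  [-1,[0,0,0],0],
], force=50)

```text
t: 9.73
tool_pos: [431.5, 299.6, 22.4]
eef_rot: [[0.003, 0.44, 0.898], [0.002, 0.898, -0.44], [-1.0, 0.003, 0.002]]
force: [0.3, -0.8, 0.3]
grip_width: 0.747
```

Emit:
send_rows([
  [-1,[0,0,0],0],
  [-1,[0,0,0],0],
  [-1,[0,0,0],0],
  [-1,[0,0,0],0],
  [-1,[0,0,0],0],
])

```text
t: 10.15
tool_pos: [430.9, 299.4, 21.5]
eef_rot: [[0.002, 0.439, 0.898], [0.001, 0.898, -0.439], [-1.0, 0.001, 0.001]]
force: [-1.1, -1.4, 6.1]
grip_width: 0.417
```

Emit:
send_rows([
  [-1,[-10,0,0],0],
  [-1,[-20,0,0],0],
  [-1,[-20,0,0],-6],
  [-1,[-20,0,0],-6],
  [-1,[0,0,0],-6],
  [-1,[0,0,0],-6],
  [-1,[0,0,0],-6.8],
  [-1,[0,0,0],0],
])

```text
t: 10.82
tool_pos: [430.0, 298.9, 90.3]
eef_rot: [[-0.001, -0.087, 0.996], [-0.0, 0.996, 0.087], [-1.0, -0.0, -0.001]]
force: [0.8, -0.5, -1.9]
grip_width: 0.41
```

Emit:
send_rows([
  [-1,[0,-20,0],0],
  [-1,[0,-30,0],0],
  [-1,[0,-30,0],0],
  [-1,[0,-30,0],0],
  [-1,[0,-30,0],0],
  [-1,[0,-30,0],0],
  [-1,[0,-30,0],0],
  [-1,[0,-30,0],0],
])

```text
t: 11.48
tool_pos: [448.9, 68.4, 90.2]
eef_rot: [[-0.0, -0.079, 0.997], [-0.0, 0.997, 0.079], [-1.0, 0.0, -0.0]]
force: [0.1, 0.2, -1.4]
grip_width: 0.417
```

Emit:
send_rows([
  [-1,[0,-30,0],0],
  [-1,[0,-30,0],0],
  [-1,[0,-30,0],0],
  [-1,[0,-10,0],0],
  [-1,[0,0,0],0],
  [-1,[0,0,0],0],
  [-1,[0,0,0],0],
])

```text
t: 12.07
tool_pos: [457.4, -28.9, 90.2]
eef_rot: [[-0.0, -0.082, 0.997], [0.001, 0.997, 0.082], [-1.0, 0.001, -0.0]]
force: [-0.0, 0.4, -0.9]
grip_width: 0.418
```

```bash
python3 - <<'E'
from h import *
np.set_printoptions(precision=3,suppress=True)
s=get_state(); print(s["t"],s["tool_pos"],s["eef_rot"],s["grip_width"],s["force"])
c=calibration("wrist"); save("wrist","w4.png")
for k in ["wedge","wedge_tip","wedge_grip","front_edge"]: print(k,[(round(float(r["p"]),2),w(c,r["at"]).round(1)) for r in pinpoint("wrist",k)][:3])
save("scene","scene5.png")
E
```

```text
12.0667 [457.422 -28.883  90.16 ] [[-0.    -0.082  0.997]
 [ 0.001  0.997  0.082]
 [-1.     0.001 -0.   ]] 0.4179178448173673 [-0.021  0.389 -0.872]
wedge [(0.78, array([496.6, -23.1,  67.2]))]
wedge_tip [(0.88, array([548.6, -22.5,  64. ]))]
wedge_grip [(0.98, array([455.9, -29.3, 110.3]))]
front_edge []
```

View pics/w4.png

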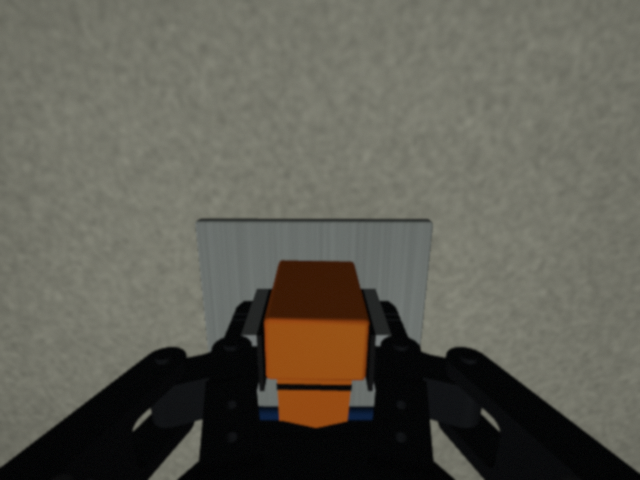

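View pics/scene5.png

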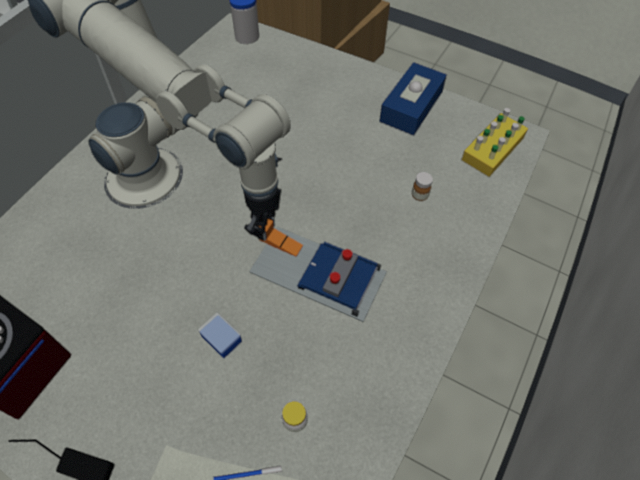

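```bash
python3 - <<'E'
from h import *
np.set_printoptions(precision=1,suppress=True)
c=calibration("wrist")
P=[ray(c,*a) for a in [(198,220,10),(432,220,10)]]
for p in P: print(p)
e=P[1]-P[0]; m=(P[0]+P[1])/2; yw=np.arctan2(-e[0],e[1]); print(np.linalg.norm(e),yw,m, m[:2]+135*np.array([np.cos(yw),np.sin(yw)]))
T=[ray(c,*a) for a in [(279,386,83),(352,387,83),(267,382,122),(368,383,122)]]
for p in T: print(p)
E
```

```text
[ 448.1 -102.5   10. ]
[435.8  42.8  10. ]
145.81384838441255 0.08459314356781258 [442.  -29.9  10. ] [576.5 -18.4]
[506.9 -41.9  83. ]
[504.4  -6.3  83. ]
[472.3 -44.4 122. ]
[469.6  -8.1 122. ]
```

Emit:
send_rows([
  [-1,[15,0,5],0],
  [-1,[20,0,0],0],
  [-1,[14,0,0],0],
  [-1,[5,0,0],0],
  [-1,[2,0,0],0],
  [-1,[1,0,0],0],
  [-1,[1,0,0],0],
  [-1,[0,0,0],0],
])

```text
t: 13.03
tool_pos: [463.1, -29.5, 33.2]
eef_rot: [[0.002, -0.083, 0.997], [-0.0, 0.997, 0.083], [-1.0, -0.0, 0.002]]
force: [0.3, 0.8, -2.0]
grip_width: 0.413
```

```bash
python3 - <<'E'
from h import *
np.set_printoptions(precision=3,suppress=True)
s=get_state(); print(s["t"],s["tool_pos"],s["eef_rot"],s["force"],s["moment"])
save("scene","scene6.png"); c=calibration("scene")
for k in ["wedge","wedge_tip","wedge_grip","front_edge"]: print(k,[(round(float(r["p"]),2),w(c,r["at"]).round(1)) for r in pinpoint("scene",k)][:3])
im=cv2.imread("pics/scene6.png")[200:330,230:400]; cv2.imwrite("pics/s6c.png",cv2.resize(im,None,fx=4.5,fy=4.5,interpolation=2))
E
```

```text
13.0333 [463.131 -29.455  33.23 ] [[ 0.002 -0.083  0.997]
 [-0.     0.997  0.083]
 [-1.    -0.     0.002]] [ 0.298  0.837 -1.995] [ 0.003  0.016 -0.006]
wedge []
wedge_tip [(0.79, array([550.8, -25.8,  13.4]))]
wedge_grip [(0.98, array([461.8, -29.6,  56.1]))]
front_edge [(0.74, array([575.5, -16. ,  19.9]))]
```

View pics/s6c.png

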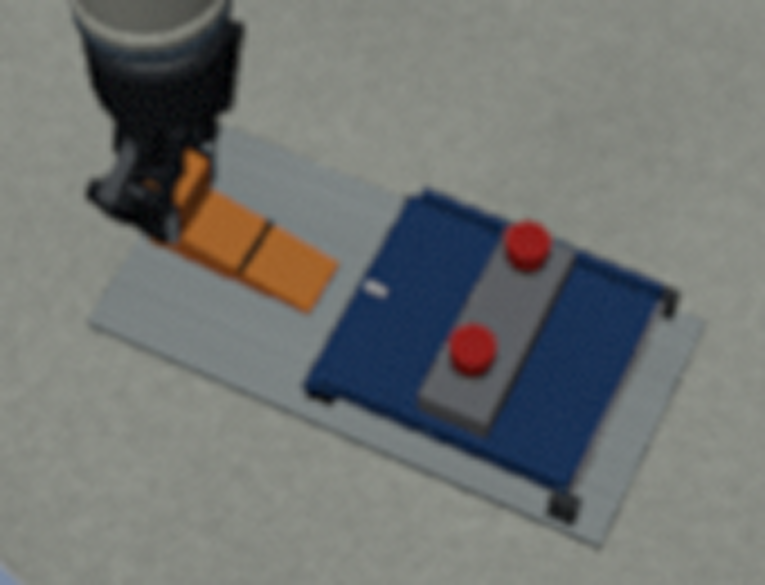

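Aligned, squarely in front of the tick. Lower to contact.

Emit:
send_rows([
  [-1,[0.5,0,0],0],
  [-1,[0.5,0,0],0],
  [-1,[0.5,0,0],0],
  [-1,[0,0,0],0],
  [-1,[0,0,0],0],
])

```text
t: 13.7
tool_pos: [462.7, -29.5, 31.5]
eef_rot: [[0.0, -0.082, 0.997], [-0.0, 0.997, 0.082], [-1.0, -0.0, 0.0]]
force: [-3.0, 0.2, 5.6]
grip_width: 0.411
```

Emit:
send_rows([
  [-1,[0.5,0,0],0],
  [-1,[0.5,0,0],0],
  [-1,[0,0,0],0],
])

```text
t: 13.95
tool_pos: [462.7, -29.5, 31.5]
eef_rot: [[0.0, -0.082, 0.997], [-0.0, 0.997, 0.082], [-1.0, -0.0, 0.0]]
force: [-6.7, 0.4, 11.2]
grip_width: 0.415
```

Emit:
send_rows([
  [-1,[0,0,4],0],
  [-1,[0,0,6],0],
  [-1,[0,0,6],0],
  [-1,[0,0,6],0],
  [-1,[0,0,6],0],
  [-1,[0,0,6],0],
  [-1,[0,0,4],0],
  [-1,[0,0,0],0],
])

```text
t: 14.62
tool_pos: [501.5, -26.5, 31.5]
eef_rot: [[0.002, -0.083, 0.997], [-0.0, 0.997, 0.083], [-1.0, -0.001, 0.002]]
force: [-2.7, -0.1, 8.5]
grip_width: 0.417
```

Emit:
send_rows([
  [-1,[0,0,4],0],
  [-1,[0,0,4],0],
  [-1,[0,0,4],0],
  [-1,[0,0,4],0],
  [-1,[0,0,4],0],
  [-1,[0,0,0],0],
  [-1,[0,0,0],0],
])

```text
t: 15.2
tool_pos: [520.1, -25.0, 31.5]
eef_rot: [[-0.001, -0.082, 0.997], [-0.001, 0.997, 0.082], [-1.0, -0.001, -0.001]]
force: [-8.8, -0.6, 11.9]
grip_width: 0.414
```

```bash
python3 - <<'E'
from h import *
np.set_printoptions(precision=3,suppress=True)
s=get_state(); print(s["t"],s["tool_pos"],s["eef_rot"],s["force"],s["moment"])
save("scene","scene7.png"); c=calibration("scene")
for k in ["wedge","wedge_grip","front_edge"]: print(k,[(round(float(r["p"]),2),w(c,r["at"]).round(1)) for r in pinpoint("scene",k)][:3])
im=cv2.imread("pics/scene7.png")[200:330,230:400]; cv2.imwrite("pics/s7c.png",cv2.resize(im,None,fx=4.5,fy=4.5,interpolation=2))
E
```

```text
15.2 [520.085 -24.955  31.469] [[-0.001 -0.082  0.997]
 [-0.001  0.997  0.082]
 [-1.    -0.001 -0.001]] [-8.814 -0.553 11.883] [ 0.004  1.332 -0.011]
wedge [(0.68, array([560.6, -23.2,   7. ]))]
wedge_grip [(0.87, array([515.1, -23.9,  51.6])), (0.49, array([ 495.7, -283.1,   -2.1]))]
front_edge [(0.9, array([575.9, -16.8,  22.9]))]
```

View pics/s7c.png

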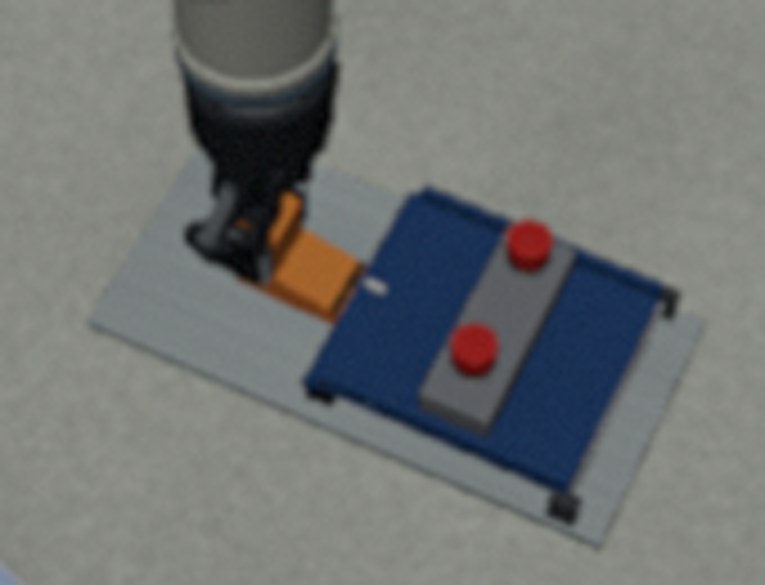

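Emit:
send_rows([
  [-1,[0,0,3],0],
  [-1,[0,0,3],0],
  [-1,[0,0,2],0],
  [-1,[0,0,0],0],
  [-1,[0,0,0],0],
  [-1,[0,0,0],0],
])

```text
t: 15.9
tool_pos: [527.7, -24.4, 31.5]
eef_rot: [[-0.001, -0.082, 0.997], [-0.001, 0.997, 0.082], [-1.0, -0.001, -0.001]]
force: [-10.6, -1.6, 13.2]
grip_width: 0.418
```

```bash
python3 - <<'E'
from h import *
np.set_printoptions(precision=3,suppress=True)
s=get_state(); print(s["t"],s["tool_pos"],s["eef_rot"],s["force"],s["moment"])
for n in ["scene","wrist"]:
  im,d=save(n,n+"8.png"); c=calibration(n)
  for k in ["wedge","wedge_grip","front_edge"]: print(n,k,[(round(float(r["p"]),2),w(c,r["at"]).round(1)) for r in pinpoint(n,k)][:3])
im=cv2.imread("pics/scene8.png")[200:330,230:400]; cv2.imwrite("pics/s8c.png",cv2.resize(im,None,fx=4.5,fy=4.5,interpolation=2))
# tray depth profile: compare the tray tilt, scene1 has no depth; fit plane on blue pixels
c=calibration("scene"); im,d=camera("scene")
hsv=cv2.cvtColor(im,cv2.COLOR_RGB2HSV); m=(hsv[...,0]>105)&(hsv[...,0]<120)&(hsv[...,1]>150)&(d>0); m[:230]=0;m[320:]=0;m[:,:295]=0;m[:,390:]=0
f=240/np.tan(np.radians(c["fovy"])/2); v,u=np.nonzero(m)
p=cv2.undistortPoints(np.c_[u,v].astype(float)[:,None],np.array([[f,0,c["cx"]],[0,f,c["cy"]],[0,0,1.]]),np.array([c["k1"],0,0,0.]))[:,0]
X=np.c_[p,np.ones(len(p))]*d[v,u][:,None]; X=(X-np.array(c["t"]))@np.array(c["R"])
R=np.array([[.9966,.083],[-.083,.9966]]); q=(X[:,:2]-[577,-19.5])@R.T
k=(q[:,0]>15)&(q[:,0]<130)&(abs(q[:,1])<52)&(X[:,2]<45)
A=np.c_[q[k],np.ones(k.sum())]; sol=np.linalg.lstsq(A,X[k,2],rcond=None)[0]; print(k.sum(),sol)
E
```

```text
15.9 [527.677 -24.372  31.485] [[-0.001 -0.082  0.997]
 [-0.001  0.997  0.082]
 [-1.    -0.001 -0.001]] [-10.644  -1.579  13.172] [-0.063  1.469  0.002]
scene wedge [(0.7, array([566.9, -21.5,   9.6]))]
scene wedge_grip [(0.69, array([527.6, -23.7,  51.4]))]
scene front_edge [(0.75, array([575.2, -17.4,  24.3]))]
wrist wedge [(0.84, array([566.4, -17.5,   6.7]))]
wrist wedge_grip [(0.65, array([529.6, -27.9,  48.5]))]
wrist front_edge [(0.89, array([576.3, -22.9,  21.3]))]
1068 [-0.03   0.005 38.769]
```

View pics/s8c.png

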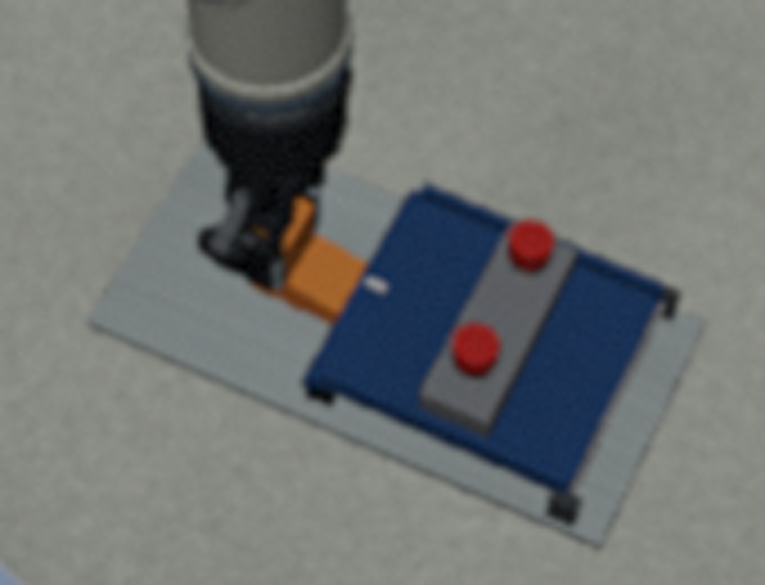

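View pics/wrist8.png

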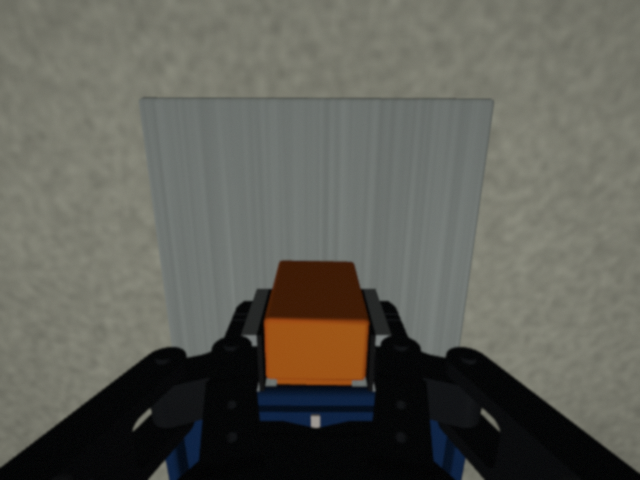

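Emit:
send_rows([
  [-1,[0,0,0],0],
  [-1,[0,0,0],0],
  [-1,[0,0,0],0],
  [-1,[0,0,0],0],
])

```text
t: 16.68
tool_pos: [527.7, -24.4, 31.5]
eef_rot: [[-0.001, -0.082, 0.997], [-0.001, 0.997, 0.082], [-1.0, -0.001, -0.001]]
force: [-10.1, -0.6, 12.7]
grip_width: 0.416
```

```bash
python3 -c "
from h import *
s=get_state(); print(s['t'],s['tool_pos'],s['force'],s['grip_width']); print(sign_off())"
```

```text
16.6833 [527.67428023 -24.35300376  31.47537918] [-10.1172067   -0.55282738  12.66082412] 0.4161296469532549
the job is handed in; nothing more can be done
None
```

I pressed both caps home, pushed the gripped wedge under the tray's front edge to lift it about 5 mm, and handed the job in at 16.7 s, still holding the wedge. `sign_off()` gave no verdict.

- **Caps:** with the tray still on its rests, both stopped at 87 mm above the bench with the force rising, to about 11 N on the left and 14.5 N on the right. 87 mm is the stated home height.
- **Tray lift:** a plane fitted to the tray floor in the scene camera's depth image gives about 4.5–4.8 mm of lift at the front edge. The network's estimates of the edge height were 24.3 mm (scene) and 21.3 mm (wrist). The wrist figure disagrees and would be too low, but the networks are only good to about 4 mm, so I relied on the plane fit and the arm position.
- **Wedge:** the thin end is about 42–43 mm past the edge, worked out from the arm position. It is centred on the white tick and square to the plate within about 0.01 rad.
- **Grip:** the wedge is pressed on the plate with about 13 N and gripped with 50 N. The arm was at rest.
- **Black line:** it does not show in the last pictures, so I could not check it against the edge directly.
- **Clearance:** the pictures show the gripper clear of the tray. I moved nothing near the tip box or the two jars, but I did not re-measure them at the end.

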